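# Load two centrifuge carriers and single out the heavier

## Task

Get the two aluminium vial carriers ready for balancing before the spin: put one black-capped vial from the white holder into the empty bore of each carrier, right down, so that each holds three, and leave the third vial in the holder. Then lift the loaded carriers in turn off their stand to feel which is heavier, always putting one back in its own nest before taking the other. Finish while still holding the heavier one (do not put it down or let go), level and still, about a hand's breadth (10 cm) above its own nest so that I can trim it, with the lighter one back in its nest; leave the timer, the beaker and the petri dish alone.

Things in the scene. Friction and masses are not known exactly. Their poses are not given: they have to be found in the camera images.
- carrier_right: right one of two identical-looking vial carriers: loose aluminium block 120 x 44 x 34 mm (x, y, z), three 36 mm bores, 30 mm deep, at x = -38, 0, +38 mm, a trunnion pin 9 mm thick, 8 mm long on each end. Starts in the right nest, sealed vials in the middle and far (+x) bore, near (-x) bore empty. Grip across the 44 mm sides, tips 10 mm or more above its underside. Origin: centre of underside
- carrier_left: left one of two identical-looking vial carriers: loose aluminium block 120 x 44 x 34 mm (x, y, z), three 36 mm bores, 30 mm deep, at x = -38, 0, +38 mm, a trunnion pin 9 mm thick, 8 mm long on each end. Starts in the left nest, sealed vials in the middle and far (+x) bore, near (-x) bore empty. Grip across the 44 mm sides, tips 10 mm or more above its underside. Origin: centre of underside
- carrier_right_bore (a point): centre of the floor of the right carrier's empty bore, 4 mm above the carrier's underside; a vial fully home has its origin here and stands 30 mm out of the block. With three vials one carrier weighs about 0.42 kg and the other about 0.6 kg; which one cannot be seen and changes from run to run
- carrier_left_bore (a point): centre of the floor of the left carrier's empty bore, 4 mm above the carrier's underside; a vial fully home has its origin here and stands 30 mm out of the block. With three vials one carrier weighs about 0.42 kg and the other about 0.6 kg; which one cannot be seen and changes from run to run
- vial_1: sealed vial, a small round screw-cap bottle: glass body 32 mm across, black ribbed cap 34 mm across from 36 to 60 mm above its underside; 60 mm tall, about 50 g. At the start it stands in the holder. Origin: centre of its underside, z up its axis
- vial_2: sealed vial, a small round screw-cap bottle: glass body 32 mm across, black ribbed cap 34 mm across from 36 to 60 mm above its underside; 60 mm tall, about 50 g. At the start it stands in the holder. Origin: centre of its underside, z up its axis
- vial_3: sealed vial, a small round screw-cap bottle: glass body 32 mm across, black ribbed cap 34 mm across from 36 to 60 mm above its underside; 60 mm tall, about 50 g. At the start it stands in the holder. Origin: centre of its underside, z up its axis
- holder: fixed white plastic block 50 x 142 x 20 mm (x, y, z) with three 36 mm holes, 15 mm deep, in a row along its y axis 44 mm apart, a vial in each at the start. Origin: centre of its underside
- stand: fixed steel stand: plate 146 x 160 mm (x, y), its top 12 mm above the bench, with two nests side by side, 94 mm apart along y. Six domed pins (8 mm thick, 9 mm above the plate) round each nest locate a carrier with about 2.5 mm play to each side: two along each long side, 42 mm from the middle, one at each end. Origin: centre of its underside
- nest_right (a point): middle of the right nest on top of the stand's plate: where the right carrier's origin is when seated (its x axis along the nest's x)
- nest_left (a point): middle of the left nest on top of the stand's plate: where the left carrier's origin is when seated (its x axis along the nest's x)
- timer: bystander: bench timer, 60 x 62 x 18 mm, behind the work; origin: centre of its underside
- beaker: bystander: small glass beaker, 53 mm across, 69 mm tall, behind the work; origin: centre of its underside
- petri: bystander: closed petri dish, 60 mm across, 15 mm high, to the left of the work; origin: centre of its underside. Beyond it the side of a tall incubator stands at about y = 0.58 m from x = 0.2 m on

How it is judged:
On the way, in this order (a step that is already met when the one before it is completed fails the run):
1. a vial is fully home in the empty bore of each carrier, both carriers in their nests and let go (distance between any of vial_1, vial_2, vial_3 and carrier_right_bore below 0.008 m and distance between any of vial_1, vial_2, vial_3 and carrier_left_bore below 0.008 m and distance between carrier_right and nest_right below 0.008 m and contact force between each of carrier_right, carrier_left and the fingers below 0.3 N and distance between carrier_left and nest_left below 0.008 m), for 0.2 s.
2. the lighter carrier has been lifted, level, at least 18 mm clear of its nest while the other stands in its own (so that, with the heavier one held at the end, both have been felt) ((((height (world z) of carrier_right above 0.03 m and angle between carrier_right's own z axis and vertical below 0.2 rad and contact force between carrier_right and the fingers above 1 N) and (distance between carrier_left and nest_left below 0.008 m and contact force between carrier_left and the fingers below 0.3 N) and contact force between carrier_left and stand above 4.8 N) or ((height (world z) of carrier_left above 0.03 m and angle between carrier_left's own z axis and vertical below 0.2 rad and contact force between carrier_left and the fingers above 1 N) and (distance between carrier_right and nest_right below 0.008 m and contact force between carrier_right and the fingers below 0.3 N) and contact force between carrier_right and stand above 4.8 N))), for 0.2 s.
At the end, for the whole second after the job is handed in: A vial within 8 mm of home in each near bore, the third in the holder; the heavier carrier held by the fingers alone, underside 70 to 178 mm above the plate, within 60 mm sideways of its nest and 0.2 rad of level, still; the lighter let go within 8 mm of its nest, loaded (distance between any of vial_1, vial_2, vial_3 and carrier_right_bore below 0.008 m and distance between any of vial_1, vial_2, vial_3 and carrier_left_bore below 0.008 m and ((distance between vial_1 and holder below 0.055 m and angle between vial_1's own z axis and vertical below 0.1 rad and z of vial_1 in the frame of holder below 0.009 m) or (distance between vial_2 and holder below 0.055 m and angle between vial_2's own z axis and vertical below 0.1 rad and z of vial_2 in the frame of holder below 0.009 m) or (distance between vial_3 and holder below 0.055 m and angle between vial_3's own z axis and vertical below 0.1 rad and z of vial_3 in the frame of holder below 0.009 m)) and (((height (world z) of carrier_right above 0.082 m and angle between carrier_right's own z axis and vertical below 0.2 rad and contact force between carrier_right and the fingers above 1 N) and height (world z) of carrier_right below 0.19 m and horizontal distance between carrier_right and nest_right below 0.06 m and linear speed of carrier_right below 0.03 m/s and angular speed of carrier_right below 0.3 rad/s and contact force between carrier_right and stand below 0.05 N and (distance between carrier_left and nest_left below 0.008 m and contact force between carrier_left and the fingers below 0.3 N) and contact force between carrier_left and stand between 3.3 and 4.8 N) or ((height (world z) of carrier_left above 0.082 m and angle between carrier_left's own z axis and vertical below 0.2 rad and contact force between carrier_left and the fingers above 1 N) and height (world z) of carrier_left below 0.19 m and horizontal distance between carrier_left and nest_left below 0.06 m and linear speed of carrier_left below 0.03 m/s and angular speed of carrier_left below 0.3 rad/s and contact force between carrier_left and stand below 0.05 N and (distance between carrier_right and nest_right below 0.008 m and contact force between carrier_right and the fingers below 0.3 N) and contact force between carrier_right and stand between 3.3 and 4.8 N))); the arm keeps its last pose, push and grip.
It fails at once if the timer is moved more than 25 mm (distance of timer from where it was at the start of the episode above 0.025 m).
It fails at once if the beaker is moved more than 25 mm (distance of beaker from where it was at the start of the episode above 0.025 m).
It fails at once if the petri is moved more than 25 mm (distance of petri from where it was at the start of the episode above 0.025 m).
It fails at once if a carrier is tipped (angle between any of carrier_right, carrier_left's own z axis and vertical above 0.5 rad).
It fails at once if both carriers are off the stand at once (height (world z) of each of carrier_right, carrier_left above 0.03 m).
It also fails if it takes over 72 s, if anything falls off the work surface, if the arm or the gripper's body presses on something with over 40 N, if the wrist force passes 120 N, or if a joint passes its speed limit or range.

## Robot

A 6-joint arm with a two-finger parallel gripper is mounted at the origin on a cart in front of the work surface, level with it; the furniture and walls round the work are solid. World frame = base frame: x ahead of the robot, y to its left, z up, the work surface at z = 0. Lengths are in m, angles in rad, forces in N, time in s.
With the tool pointing down it reaches from about 0.35 to 0.85 m from the base axis. Payload 8.1 kg.
Tool frame: the origin (TCP) lies at the centre of the arm's flange, where the gripper is bolted on; the fingertips stand 186 mm ahead of it and the grasp point (between the pads) lies 167 mm ahead of it; z points along the fingers, y is the line along which they close (so a half turn about z gives the same grasp; the last joint's range is limited). The gripper opens to 93 mm and grips with 3 to 60 N. Pads are 15 mm wide; open, the fingers measure 128 mm over their backs; the gripper's body (75 mm by 188 mm) begins 65 mm behind the grasp point.
Start: joints at [-1.366, 0.13, 1.488, -0, 1.523, -0.085], TCP at [0.171, -0.575, 0.405] pointing down, gripper open.
Joint ranges: [-2.96, 2.96], [-0.89, 2.26], [0.02, 2.5], [-1.34, 4.48], [0, 2.73], [-2.66, 2.66]. Speed limits (rad/s): [2.39, 2.39, 2.79, 3.14, 3.14, 3.14].

## Interface

Orientations are given as a rotation vector (axis times angle).
In Python, from plant import read_state, read_camera, camera_params, robot gives the robot as it stands.
- The arm moves only by the tool carry_out, never from a script. Its argument "targets" is a list of rows, each an object of numbers: "hand": the opening in per cent of the stroke, from 0 (shut) to 100 (fully open); "x", "y", "z": the shift along the tool's x, y, z in m; "ax", "ay", "az": the turn, a rotation vector about the tool's x, y, z in rad. In form: [{"hand": .., "x": .., "y": .., "z": .., "ax": .., "ay": .., "az": ..}, ...]. A call has 1 to 8 rows; each row is the pose to reach, as a shift and turn from the pose commanded when the call began, along the tool's axes at that moment; what a row does not reach only later rows make up. A row lasts 1/8 s, in which the tool goes at most 62.5 mm and 10.7 degrees, less where a joint would pass 70% of its speed; a pose out of reach is approached as far as the arm can. A call with a gripper value outside its range is refused whole. The fingers move at their own pace and stop on an object; "newtons" is the grip in N (left out, the last holds). Time passes only in rows, so rows that repeat a pose let the fingers close. It gives the time, the measured TCP pose, the force, the opening and the grip force at its end, in the units of the state.
- read_state(): the state, without advancing time (a new reading comes with each control period).
- read_camera(name): name is "side" or "top"; returns (picture, depth): 420x560x3 uint8, blue, green, red; 420x560 float32, m along the optical axis (not along the pixel's ray), 0 where there is no reading.
- camera_params(name): a dict with "fx", "fy", "cx", "cy" (pixels), "k1" (the pictures are not rectified: a ray, as slopes to the right and down, at radius r is drawn at 1 + k1 r^2 times it, then the intrinsics apply), "position" and "rotation" of the camera in the world. Camera axes: x right, y up, looking along -z (the intrinsics and any distortion apply to the point x, -y, -z); pixel columns grow to the right and rows downward; lengths in m; the calibration is good to about 2 mm. A picture is of the moment at which its call begins. camera_params takes no time and is no camera call.
- robot.close_job(): hands the job in; it is judged then, once.
The state is a dict: "t": time; "q": joint angles; "dq": joint speeds; "joint_torque": joint torques, N m; "tool_pos": TCP position; "orientation": TCP orientation; "force": force on the tool from outside, world axes, zero at the start; "wrist_torque": the same for the moment, N m; "opening": finger opening in m; "gripper_force": force on a finger pad.
Only numpy, scipy, OpenCV 4.12 (cv2) and the standard library are available. Lean on these libraries where they do the work, as an engineer would, in place of code of your own. Each camera call takes 0.05 s, during which the arm holds its last target. There are 200 camera calls.

## Working session

There is one attempt and no reset: what is moved stays moved. The work goes in short steps, Python scripts to look and compute and a tool call to move; the robot and the scene stay as the last step left them, time stands still between calls to the robot, and variables do not carry over. Pictures are saved under pics/ and viewed, at most 10 in all, crops included, and the job is handed in when it is done.

Besides the shell and the picture viewer there is one more tool, called after "Emit:" by a JSON object that holds its "name" and its "arguments", one argument or row to a line. carry_out: Moves the arm, as the interface text tells. Its arguments: {"type":"object","properties":{"targets":{"type":"array","items":{"type":"object","properties":{"hand":{"type":"number"},"x":{"type":"number"},"y":{"type":"number"},"z":{"type":"number"},"ax":{"type":"number"},"ay":{"type":"number"},"az":{"type":"number"}}}},"newtons":{"type":"number"}},"required":["targets"]}

```bash
mkdir -p pics; ls; cat > h.py <<'E'
import numpy as np, cv2
from plant import read_state, read_camera, camera_params, robot
from scipy.spatial.transform import Rotation as R
def cloud(name):
    im,d=read_camera(name); c=camera_params(name)
    h,w=d.shape; v,u=np.mgrid[:h,:w].astype(float)
    K=np.array([[c['fx'],0,c['cx']],[0,c['fy'],c['cy']],[0,0,1]])
    p=cv2.undistortPoints(np.stack([u,v],-1).reshape(-1,1,2),K,np.array([c['k1'],0,0,0.])).reshape(h,w,2)
    P=np.stack([p[...,0]*d,-p[...,1]*d,-d],-1)
    Rm=np.array(c['rotation']); 
    if Rm.shape!=(3,3): print('rot',Rm)
    W=P@Rm.T+np.array(c['position']); W[d==0]=np.nan
    return im,W
E
python3 - <<'E'
from h import *
for n in('top','side'):
    c=camera_params(n);print(n,c)
    im,W=cloud(n);cv2.imwrite(f'pics/{n}0.png',im);np.savez(f'{n}0.npz',im=im,W=W)
s=read_state();print(s)
E
```

```text
pics
top {'fx': 463.96880371973504, 'fy': 463.96880371973504, 'cx': 277.2811622818398, 'cy': 206.2911306603617, 'k1': 0.014641306480389638, 'position': array([0.39547309, 0.33110251, 1.06506609]), 'rotation': array([ 0.12531771, -0.09539829, -1.53843969])}
rot [ 0.12531771 -0.09539829 -1.53843969]Traceback (most recent call last):
  File "<stdin>", line 4, in <module>
  File "h.py", line 12, in cloud
    W=P@Rm.T+np.array(c['position']); W[d==0]=np.nan
      ~~~~~~^~~~~~~~~~~~~~~~~~~~~~~~
ValueError: operands could not be broadcast together with shapes (420,560) (3,)
```

```bash
sed -i "s/if Rm.shape.*/Rm=R.from_rotvec(Rm).as_matrix()/" h.py
python3 - <<'E'
from h import *
for n in('top','side'):
    im,W=cloud(n);cv2.imwrite(f'pics/{n}0.png',im);np.savez(f'{n}0.npz',im=im,W=W)
    print(n,camera_params(n)['position'],np.nanmedian(W[...,2]))
print(read_state())
E
```

```text
top [0.39547309 0.33110251 1.06506609] 0.01525058207051777
side [-0.13296289  0.51672505  0.93066064] 0.1324161881535078
{'t': 0.15, 'q': array([-1.36640503e+00,  1.31018301e-01,  1.48898924e+00,  2.80788258e-06,
        1.52299925e+00, -8.54223644e-02]), 'dq': array([-0.00086301, -0.00192007, -0.00250253, -0.00023695, -0.00038462,
        0.00102865]), 'joint_torque': array([ 1.97779496e-03, -5.60475683e+01, -4.92332268e+01,  7.69608258e-02,
        3.05766100e-02, -1.02346380e-04]), 'tool_pos': array([ 0.17144047, -0.57481738,  0.40393185]), 'orientation': array([-3.10726979e+00, -4.53442652e-01,  1.27601129e-04]), 'force': array([ 0.53770629, -0.93335024, -0.25238828]), 'wrist_torque': array([0.03765751, 0.04323107, 0.01528977]), 'gripper_force': 0.0, 'opening': 0.0930700370319791}
```

View pics/top0.png

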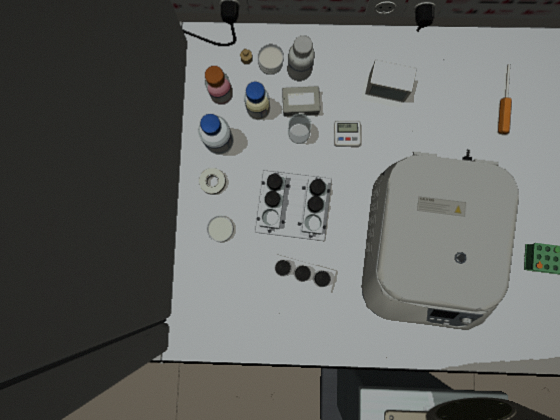

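View pics/side0.png

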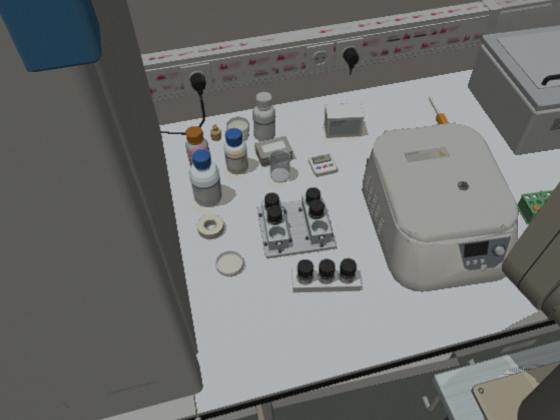

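The top view shows the holder caps at about (283,268), (303,273) and (322,279). The carriers' capped vials are at (275,182), (272,199) and (318,187), (315,204), with empty bores at (271,217) and (313,223).

```bash
cat > m.py <<'E'
from h import *
def caps(W,zlo,zhi,roi):
    m=((W[...,2]>zlo)&(W[...,2]<zhi)&(W[...,0]>roi[0])&(W[...,0]<roi[1])&(W[...,1]>roi[2])&(W[...,1]<roi[3])).astype(np.uint8)
    n,l,st,_=cv2.connectedComponentsWithStats(m)
    for i in range(1,n):
        if st[i,4]<15: continue
        P=W[l==i]; (c,r)=cv2.minEnclosingCircle(P[:,:2].astype(np.float32))
        print(st[i],'mean',P.mean(0).round(4),'circ',np.round(c,4),round(r,4))
if __name__=='__main__':
  for n in('top','side'):
    W=np.load(n+'0.npz')['W'];print(n)
    u,v=(250,250) if n=='top' else (220,300)
    print('bench',W[v-3:v+3,u-3:u+3].reshape(-1,3).mean(0).round(4))
    caps(W,.056,.09,(.2,.58,.1,.5))
  W=np.load('top0.npz')['W']
  # carrier tops
  print('carriers');caps(W,.035,.053,(.2,.58,.1,.5)); print('holder');caps(W,.015,.027,(.2,.4,.1,.5))
  im=np.load('top0.npz')['im']; cv2.imwrite('pics/c1.png',cv2.resize(im[160:300,240:350],None,fx=4,fy=4,interpolation=cv2.INTER_CUBIC))
E
python3 m.py
```

```text
top
bench [0.4447 0.4143 0.0007]
[269 186  11   4  34] mean [0.5777 0.3606 0.072 ] circ [0.5793 0.3607] 0.0109
[308 187  17  25 298] mean [0.5531 0.2697 0.0748] circ [0.5554 0.2685] 0.0276
[363 188  35 133 730] mean [0.3989 0.1464 0.0745] circ [0.4417 0.123 ] 0.1399
[265 191  15  16 196] mean [0.5524 0.3639 0.0757] circ [0.5538 0.3643] 0.0168
[275 260  16  16 192] mean [0.4053 0.3368 0.0653] circ [0.4055 0.337 ] 0.0168
[295 266  16  16 194] mean [0.3949 0.2943 0.0654] circ [0.3948 0.2942] 0.0166
[315 271  16  16 196] mean [0.3846 0.2519 0.0653] circ [0.3847 0.2515] 0.0168
side
bench [0.4124 0.5191 0.0015]
[ 364  180   71  105 1180] mean [0.3882 0.1432 0.0738] circ [0.4409 0.1207] 0.14
[306 192  18  25 313] mean [0.5508 0.271  0.0735] circ [0.5551 0.2681] 0.0283
[266 201  16  21 243] mean [0.5531 0.3651 0.0734] circ [0.5587 0.3633] 0.0222
[297 259  16  16 210] mean [0.4041 0.3384 0.0655] circ [0.4065 0.3374] 0.0176
[318 258  17  17 218] mean [0.3935 0.2957 0.0653] circ [0.3962 0.295 ] 0.0176
[340 258  17  16 222] mean [0.3831 0.2524 0.0655] circ [0.3857 0.2509] 0.0182
carriers
[259 189  25  41 362] mean [0.533  0.3658 0.0458] circ [0.5366 0.3642] 0.0483
[302 190  25  46 377] mean [0.5261 0.2713 0.0462] circ [0.5301 0.2652] 0.0531
[368 205   4  25  28] mean [0.522  0.1496 0.0449] circ [0.5224 0.1497] 0.0278
[363 259   3  19  20] mean [0.4109 0.1613 0.0445] circ [0.4101 0.1612] 0.0196
holder
[269 270  67  23 452] mean [0.3805 0.2871 0.0204] circ [0.3939 0.2937] 0.0737
```

View pics/c1.png

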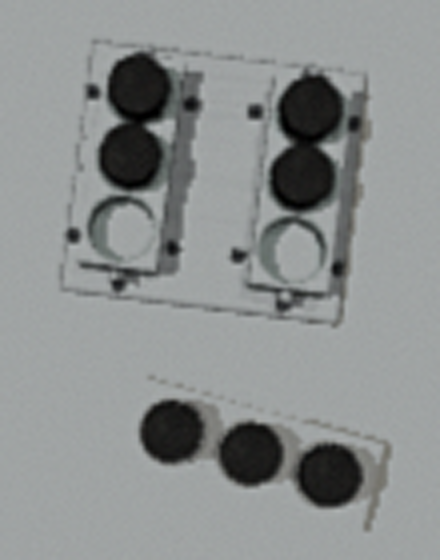

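The crop shows, in crop pixels, the left caps at (139,88) and (130,156) with the bore at (122,229). The right caps are at (310,107) and (302,177) with the bore at (293,249). The holder caps are at (172,431), (251,454) and (330,475).

```bash
cat >> h.py <<'E'
def ray(name,px,z):
    c=camera_params(name);K=np.array([[c['fx'],0,c['cx']],[0,c['fy'],c['cy']],[0,0,1]])
    p=cv2.undistortPoints(np.array(px,float).reshape(-1,1,2),K,np.array([c['k1'],0,0,0.])).reshape(-1,2)
    d=np.c_[p[:,0],-p[:,1],-np.ones(len(p))]@R.from_rotvec(c['rotation']).as_matrix().T
    o=np.array(c['position']);return (o+d*((z-o[2])/d[:,2])[:,None])[:,:2]
E
python3 - <<'E'
from h import *
f=lambda L:[(240+(u-1.5)/4,160+(v-1.5)/4) for u,v in L]
L=ray('top',f([(139,88),(130,156)]),.076);Lb=ray('top',f([(122,229)]),.046)
Q=ray('top',f([(310,107),(302,177)]),.076);Qb=ray('top',f([(293,249)]),.046)
H=ray('top',f([(172,431),(251,454),(330,475)]),.065)
S=ray('top',f([(93,40),(366,73),(340,323),(62,290)]),.012)
for n,a in dict(L=L,Lb=Lb,Q=Q,Qb=Qb,H=H,S=S,Sc=S.mean(0)).items():print(n,a.round(4).tolist())
for a,b in((L,Lb),(Q,Qb)):
    d=a[0]-b[0];print('yaw',np.arctan2(d[1],d[0]),np.linalg.norm(d))
print('lat',L.mean(0)-Q.mean(0))
W=np.load('top0.npz')['W'];V=np.load('side0.npz')['W']
for W in(W,V):
  m=(W[...,0]>.25)&(W[...,0]<.7)&(W[...,1]>-.25)&(W[...,1]<.22)&(W[...,2]>.085)
  P=W[m];print('cf',P.min(0),P.max(0))
  for zlo in(.1,.13,.16,.19,.22):
    q=P[P[:,2]>zlo]; print(zlo,q[:,1].max() if len(q) else None, [q[abs(q[:,0]-x)<.02][:,1].max().round(3) if (abs(q[:,0]-x)<.02).any() else None for x in (.35,.4,.45,.5,.55)])
  m=(W[...,0]>.55)&(W[...,0]<.8)&(W[...,1]>.15)&(W[...,1]<.45)&(W[...,2]>.03);print('behind',W[m].min(0),W[m].max(0))
E
```

```text
L [[0.5895, 0.3602], [0.5521, 0.3639]]
Lb [[0.5158, 0.368]]
Q [[0.5816, 0.2674], [0.5432, 0.271]]
Qb [[0.5075, 0.2733]]
H [[0.4058, 0.337], [0.395, 0.2946], [0.3852, 0.2524]]
S [[0.6297, 0.3896], [0.6145, 0.2314], [0.4699, 0.244], [0.4839, 0.4022]]
Sc [0.5495, 0.3168]
yaw -0.1051064457300426 0.07410685612999912
yaw -0.07988925273143188 0.07439587229077801
lat [0.0083827  0.09284934]
cf [ 0.30108586 -0.11668182  0.08501068] [0.64184814 0.16171536 0.18875952]
0.1 0.15976664630663562 [np.float64(0.156), np.float64(0.16), np.float64(0.156), np.float64(0.152), np.float64(0.147)]
0.13 0.15527191397880757 [np.float64(0.142), np.float64(0.155), np.float64(0.153), np.float64(0.147), np.float64(0.143)]
0.16 0.1440595034331695 [np.float64(0.107), np.float64(0.142), np.float64(0.144), np.float64(0.143), np.float64(0.139)]
0.19 None [None, None, None, None, None]
0.22 None [None, None, None, None, None]
behind [0.55007916 0.2432399  0.03001072] [0.7999939  0.43418335 0.12322259]
cf [ 0.30060256 -0.11701753  0.08501145] [0.64212225 0.16065082 0.18999526]
0.1 0.15885067651929352 [np.float64(0.155), np.float64(0.159), np.float64(0.155), np.float64(0.15), np.float64(0.146)]
0.13 0.1532136160138532 [np.float64(0.141), np.float64(0.153), np.float64(0.152), np.float64(0.147), np.float64(0.141)]
0.16 0.14560532267297183 [np.float64(0.109), np.float64(0.146), np.float64(0.145), np.float64(0.141), np.float64(0.137)]
0.19 None [None, None, None, None, None]
0.22 None [None, None, None, None, None]
behind [0.55001629 0.24305314 0.03003893] [0.79982676 0.43501132 0.12487833]
```

```bash
cat > p.py <<'E'
import sys
from h import *
# args: x,y,z(TCP),theta ...  prints tool-frame rows
s=read_state();M=R.from_rotvec(s['orientation']).as_matrix();p=s['tool_pos']
th=np.arctan2(M[1,0],M[0,0])
print('t',round(s['t'],2),'p',p.round(4),'th',round(th,4),'zax',M[:,2].round(3),'F',s['force'].round(2),'op',round(s['opening'],4),'gf',round(s['gripper_force'],1),'q6',round(s['q'][5],2))
for a in sys.argv[1:]:
    x,y,z,t=map(float,a.split(','));d=M.T@(np.array([x,y,z])-p)
    print(a,'->',d.round(4),'az',round((th-t+np.pi)%(2*np.pi)-np.pi,3))
E
python3 p.py .40,-.33,.44,.6 .5,0,.44,1.0 .406,.337,.40,1.332
```

```text
t 0.15 p [ 0.1714 -0.5748  0.4039] th 0.2898 zax [-0.     0.001 -1.   ] F [ 0.54 -0.93 -0.25] op 0.0931 gf 0.0 q6 -0.09
.40,-.33,.44,.6 -> [ 0.289  -0.1693 -0.0358] az -0.31
.5,0,.44,1.0 -> [ 0.4791 -0.457  -0.0354] az -0.71
.406,.337,.40,1.332 -> [ 0.4854 -0.8068  0.0051] az -1.042
```

Emit:
{"name": "carry_out", "arguments": {
  "targets": [
    {"hand": 65,"x": 0.289,"y": -0.169,"z": -0.036,"az": -0.31},
    {"hand": 65,"x": 0.289,"y": -0.169,"z": -0.036,"az": -0.31},
    {"hand": 65,"x": 0.289,"y": -0.169,"z": -0.036,"az": -0.31},
    {"hand": 65,"x": 0.289,"y": -0.169,"z": -0.036,"az": -0.31},
    {"hand": 65,"x": 0.289,"y": -0.169,"z": -0.036,"az": -0.31},
    {"hand": 65,"x": 0.289,"y": -0.169,"z": -0.036,"az": -0.31},
    {"hand": 65,"x": 0.479,"y": -0.457,"z": -0.036,"az": -0.71},
    {"hand": 65,"x": 0.479,"y": -0.457,"z": -0.036,"az": -0.71}
  ]
}}

```text
schema error: expected keys hand, x, y, z, ax, ay, az
```

```bash
python3 p.py  .49,0,.44,1.0 .406,.337,.36,1.332
```

```text
t 0.15 p [ 0.1714 -0.5748  0.4039] th 0.2898 zax [-0.     0.001 -1.   ] F [ 0.54 -0.93 -0.25] op 0.0931 gf 0.0 q6 -0.09
.49,0,.44,1.0 -> [ 0.4695 -0.4599 -0.0354] az -0.71
.406,.337,.36,1.332 -> [ 0.4853 -0.8067  0.0451] az -1.042
```

Emit:
{"name": "carry_out", "arguments": {
  "targets": [
    {"hand": 65,"x": 0.289,"y": -0.169,"z": -0.036,"ax": 0,"ay": 0,"az": -0.31},
    {"hand": 65,"x": 0.289,"y": -0.169,"z": -0.036,"ax": 0,"ay": 0,"az": -0.31},
    {"hand": 65,"x": 0.289,"y": -0.169,"z": -0.036,"ax": 0,"ay": 0,"az": -0.31},
    {"hand": 65,"x": 0.289,"y": -0.169,"z": -0.036,"ax": 0,"ay": 0,"az": -0.31},
    {"hand": 65,"x": 0.289,"y": -0.169,"z": -0.036,"ax": 0,"ay": 0,"az": -0.31},
    {"hand": 65,"x": 0.289,"y": -0.169,"z": -0.036,"ax": 0,"ay": 0,"az": -0.31},
    {"hand": 65,"x": 0.479,"y": -0.457,"z": -0.036,"ax": 0,"ay": 0,"az": -0.71},
    {"hand": 65,"x": 0.479,"y": -0.457,"z": -0.036,"ax": 0,"ay": 0,"az": -0.71}
  ]
}}

```text
t: 1.15
tool_pos: [0.4365, -0.2092, 0.4404]
orientation: [-2.771, -1.478, 0.0]
force: [0.6, 0.1, -0.0]
opening: 0.0603
gripper_force: 0.0
```

```bash
python3 p.py  .49,0,.44,1.0 .406,.337,.36,1.332
```

```text
t 1.15 p [ 0.4365 -0.2092  0.4404] th 0.9801 zax [-0.  0. -1.] F [ 0.62  0.15 -0.04] op 0.0603 gf 0.0 q6 0.04
.49,0,.44,1.0 -> [ 0.2035 -0.0721  0.0005] az -0.02
.406,.337,.36,1.332 -> [ 0.4366 -0.3295  0.0806] az -0.352
```

Emit:
{"name": "carry_out", "arguments": {
  "targets": [
    {"hand": 65,"x": 0.203,"y": -0.072,"z": 0,"ax": 0,"ay": 0,"az": -0.02},
    {"hand": 65,"x": 0.203,"y": -0.072,"z": 0,"ax": 0,"ay": 0,"az": -0.02},
    {"hand": 65,"x": 0.203,"y": -0.072,"z": 0,"ax": 0,"ay": 0,"az": -0.02},
    {"hand": 65,"x": 0.436,"y": -0.329,"z": 0.05,"ax": 0,"ay": 0,"az": -0.352},
    {"hand": 65,"x": 0.436,"y": -0.329,"z": 0.05,"ax": 0,"ay": 0,"az": -0.352},
    {"hand": 65,"x": 0.436,"y": -0.329,"z": 0.08,"ax": 0,"ay": 0,"az": -0.352},
    {"hand": 65,"x": 0.436,"y": -0.329,"z": 0.08,"ax": 0,"ay": 0,"az": -0.352},
    {"hand": 65,"x": 0.436,"y": -0.329,"z": 0.08,"ax": 0,"ay": 0,"az": -0.352}
  ]
}}

```text
t: 2.15
tool_pos: [0.4212, 0.2718, 0.3772]
orientation: [2.475, 1.935, 0.001]
force: [1.4, 0.4, 0.0]
opening: 0.0603
gripper_force: 0.0
```

```bash
python3 p.py  .406,.337,.30,1.332 .406,.337,.229,1.332
```

```text
t 2.15 p [0.4212 0.2718 0.3772] th 1.3269 zax [ 0.  0. -1.] F [1.37 0.36 0.02] op 0.0603 gf 0.0 q6 0.71
.406,.337,.30,1.332 -> [ 0.0596 -0.0305  0.0772] az -0.005
.406,.337,.229,1.332 -> [ 0.0596 -0.0305  0.1482] az -0.005
```

Emit:
{"name": "carry_out", "arguments": {
  "targets": [
    {"hand": 65,"x": 0.06,"y": -0.031,"z": 0.077,"ax": 0,"ay": 0,"az": -0.005},
    {"hand": 65,"x": 0.06,"y": -0.031,"z": 0.077,"ax": 0,"ay": 0,"az": -0.005},
    {"hand": 65,"x": 0.06,"y": -0.031,"z": 0.077,"ax": 0,"ay": 0,"az": -0.005},
    {"hand": 65,"x": 0.06,"y": -0.031,"z": 0.077,"ax": 0,"ay": 0,"az": -0.005}
  ]
}}

```text
t: 2.65
tool_pos: [0.4069, 0.3354, 0.3014]
orientation: [2.47, 1.941, 0.001]
force: [-0.2, 0.6, -0.3]
opening: 0.0604
gripper_force: 0.0
```

```bash
python3 p.py  .406,.337,.229,1.332
python3 - <<'E'
from h import *
im,_=cloud('side');cv2.imwrite('pics/s1.png',cv2.resize(im[150:320,230:400],None,fx=3.4,fy=3.4,interpolation=cv2.INTER_CUBIC))
E
```

```text
t 2.65 p [0.4069 0.3354 0.3014] th 1.3319 zax [ 0.001 -0.    -1.   ] F [-0.22  0.65 -0.31] op 0.0604 gf 0.0 q6 0.83
.406,.337,.229,1.332 -> [ 0.0014 -0.0013  0.0724] az -0.0
```

View pics/s1.png

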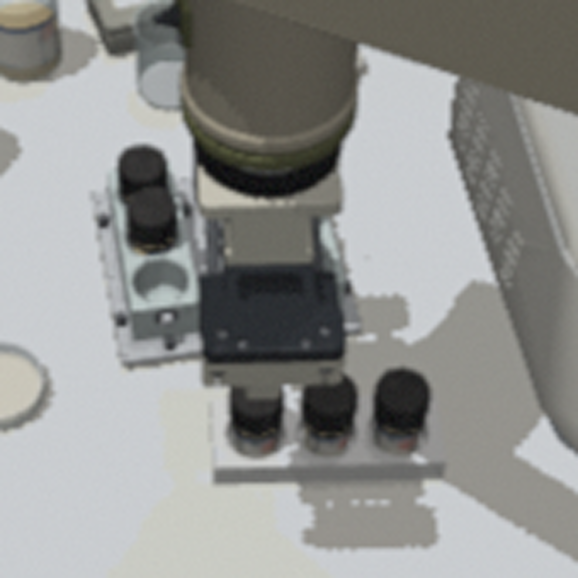

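The side view shows the hand over the left holder vial, whose cap is at crop pixel (257,410), so I can descend.

Emit:
{"name": "carry_out", "arguments": {
  "targets": [
    {"hand": 65,"x": 0.001,"y": -0.001,"z": 0.05,"ax": 0,"ay": 0,"az": 0},
    {"hand": 65,"x": 0.001,"y": -0.001,"z": 0.072,"ax": 0,"ay": 0,"az": 0},
    {"hand": 65,"x": 0.001,"y": -0.001,"z": 0.072,"ax": 0,"ay": 0,"az": 0},
    {"hand": 30,"x": 0.001,"y": -0.001,"z": 0.072,"ax": 0,"ay": 0,"az": 0},
    {"hand": 30,"x": 0.001,"y": -0.001,"z": 0.072,"ax": 0,"ay": 0,"az": 0},
    {"hand": 30,"x": 0.001,"y": -0.001,"z": 0.072,"ax": 0,"ay": 0,"az": 0},
    {"hand": 30,"x": 0.001,"y": -0.001,"z": 0.072,"ax": 0,"ay": 0,"az": 0}
  ],
  "newtons": 15
}}

```text
t: 3.58
tool_pos: [0.4062, 0.3372, 0.2297]
orientation: [2.47, 1.941, 0.003]
force: [0.3, -0.5, 5.7]
opening: 0.0337
gripper_force: 15.0
```

```bash
python3 p.py  .406,.337,.33,1.332 .47,.350,.34,2.1 .5146,.3676,.33,3.047
```

```text
t 3.58 p [0.4062 0.3372 0.2297] th 1.3319 zax [ 0.002  0.001 -1.   ] F [ 0.27 -0.54  5.67] op 0.0337 gf 15.0 q6 0.83
.406,.337,.33,1.332 -> [-1.000e-04 -0.000e+00 -1.003e-01] az -0.0
.47,.350,.34,2.1 -> [ 0.0277  0.0591 -0.1101] az -0.768
.5146,.3676,.33,3.047 -> [ 0.0554  0.0982 -0.1001] az -1.715
```

Emit:
{"name": "carry_out", "arguments": {
  "targets": [
    {"hand": 30,"x": 0,"y": 0,"z": -0.05,"ax": 0,"ay": 0,"az": 0},
    {"hand": 30,"x": 0,"y": 0,"z": -0.1,"ax": 0,"ay": 0,"az": -0.15},
    {"hand": 30,"x": 0.028,"y": 0.055,"z": -0.105,"ax": 0,"ay": 0,"az": -0.33},
    {"hand": 30,"x": 0.055,"y": 0.098,"z": -0.105,"ax": 0,"ay": 0,"az": -0.51},
    {"hand": 30,"x": 0.055,"y": 0.098,"z": -0.1,"ax": 0,"ay": 0,"az": -0.69},
    {"hand": 30,"x": 0.055,"y": 0.098,"z": -0.1,"ax": 0,"ay": 0,"az": -0.87},
    {"hand": 30,"x": 0.055,"y": 0.098,"z": -0.1,"ax": 0,"ay": 0,"az": -1.05},
    {"hand": 30,"x": 0.055,"y": 0.098,"z": -0.1,"ax": 0,"ay": 0,"az": -1.23}
  ]
}}

```text
t: 4.58
tool_pos: [0.5139, 0.3671, 0.3282]
orientation: [-0.889, -3.013, 0.001]
force: [-0.0, -1.1, -0.6]
opening: 0.0338
gripper_force: 15.0
```

```bash
python3 p.py .5146,.3676,.30,3.047
```

```text
t 4.58 p [0.5139 0.3671 0.3282] th 2.5679 zax [-0.001 -0.    -1.   ] F [-0.02 -1.11 -0.57] op 0.0338 gf 15.0 q6 -0.46
.5146,.3676,.30,3.047 -> [-0.0004  0.0008  0.0282] az -0.479
```

Emit:
{"name": "carry_out", "arguments": {
  "targets": [
    {"hand": 30,"x": 0,"y": 0.001,"z": 0.01,"ax": 0,"ay": 0,"az": -0.18},
    {"hand": 30,"x": 0,"y": 0.001,"z": 0.02,"ax": 0,"ay": 0,"az": -0.36},
    {"hand": 30,"x": 0,"y": 0.001,"z": 0.03,"ax": 0,"ay": 0,"az": -0.479},
    {"hand": 30,"x": 0,"y": 0.001,"z": 0.043,"ax": 0,"ay": 0,"az": -0.479},
    {"hand": 30,"x": 0,"y": 0.001,"z": 0.043,"ax": 0,"ay": 0,"az": -0.479}
  ]
}}

```text
t: 5.2
tool_pos: [0.5139, 0.3676, 0.2838]
orientation: [-0.162, -3.135, 0.003]
force: [-0.4, 0.7, -0.1]
opening: 0.0334
gripper_force: 15.0
```

```bash
python3 p.py .5146,.3676,.241,3.047
python3 - <<'E'
from h import *
a,_=cloud('side');b,_=cloud('top')
f=lambda i,r:cv2.resize(i[r[0]:r[0]+90,r[1]:r[1]+80],None,fx=5,fy=5,interpolation=cv2.INTER_CUBIC)
cv2.imwrite('pics/s2.png',np.hstack([f(a,(180,240)),f(b,(165,240))]))
E
```

```text
t 5.2 p [0.5139 0.3676 0.2838] th 3.0381 zax [-0.003 -0.002 -1.   ] F [-0.37  0.71 -0.15] op 0.0334 gf 15.0 q6 -0.93
.5146,.3676,.241,3.047 -> [-0.0008  0.0002  0.0428] az -0.009
```

View pics/s2.png

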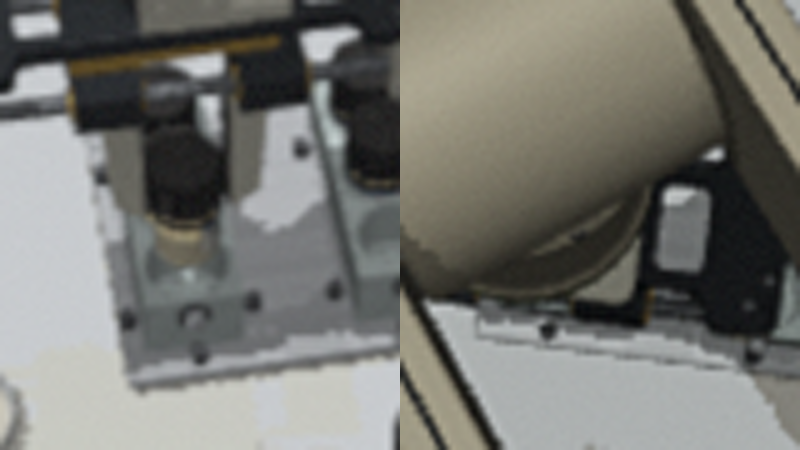

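The side view shows the held vial just above the left bore, with its body at crop (180,240) and the bore at about (188,268). I'll fit the cap axis from the depth data.

```bash
cat > fit.py <<'E'
from h import *
from scipy.optimize import least_squares
def fit(im,W,c,zlo,zhi,r=.017):
    c=np.array(c,float)
    for _ in range(4):
        m=(np.hypot(W[...,0]-c[0],W[...,1]-c[1])<.021)&(W[...,2]>zlo)&(W[...,2]<zhi)&(im.max(-1)<75)
        P=W[m][:,:2]
        c=least_squares(lambda x:np.hypot(*(P-x).T)-r,c,loss='soft_l1',f_scale=.001).x
    return c,len(P)
if __name__=='__main__':
    z=np.load('side0.npz')
    for h in((.4058,.337),(.395,.2946),(.3852,.2524)): print(h,fit(z['im'],z['W'],h,.044,.061))
    im,W=cloud('side');s=read_state();T=s['tool_pos'];print(T,fit(im,W,T[:2],T[2]-.185,T[2]-.169))
E
python3 fit.py
```

```text
(0.4058, 0.337) (array([0.40783717, 0.33705348]), 59)
(0.395, 0.2946) (array([0.39725748, 0.29406064]), 63)
(0.3852, 0.2524) (array([0.38653075, 0.2508741 ]), 64)
[0.51463571 0.36802219 0.28601223] (array([0.51827034, 0.36824681]), 84)
```

```bash
python3 p.py .5132,.3673,.26,3.047
```

```text
t 5.35 p [0.5146 0.368  0.286 ] th 3.0395 zax [ 0.  0. -1.] F [-0.15 -0.05 -0.62] op 0.0335 gf 15.0 q6 -0.93
.5132,.3673,.26,3.047 -> [ 0.0014 -0.0009  0.026 ] az -0.008
```

Emit:
{"name": "carry_out", "arguments": {
  "targets": [
    {"hand": 30,"x": 0.0014,"y": -0.001,"z": 0.005,"ax": 0,"ay": 0,"az": -0.008},
    {"hand": 30,"x": 0.0014,"y": -0.001,"z": 0.015,"ax": 0,"ay": 0,"az": -0.008},
    {"hand": 30,"x": 0.0014,"y": -0.001,"z": 0.022,"ax": 0,"ay": 0,"az": -0.008},
    {"hand": 30,"x": 0.0014,"y": -0.001,"z": 0.026,"ax": 0,"ay": 0,"az": -0.008},
    {"hand": 30,"x": 0.0014,"y": -0.001,"z": 0.026,"ax": 0,"ay": 0,"az": -0.008}
  ]
}}

```text
t: 5.98
tool_pos: [0.5129, 0.367, 0.259]
orientation: [-0.146, -3.137, 0.001]
force: [-0.4, -0.2, -0.8]
opening: 0.0337
gripper_force: 15.0
```

```bash
python3 p.py .5132,.3673,.241,3.047
```

```text
t 5.97 p [0.5129 0.367  0.259 ] th 3.0487 zax [-0.001 -0.    -1.   ] F [-0.36 -0.2  -0.84] op 0.0337 gf 15.0 q6 -0.94
.5132,.3673,.241,3.047 -> [-0.0003  0.0004  0.018 ] az 0.002
```

Emit:
{"name": "carry_out", "arguments": {
  "targets": [
    {"hand": 30,"x": 0,"y": 0,"z": 0.01,"ax": 0,"ay": 0,"az": 0},
    {"hand": 30,"x": 0,"y": 0,"z": 0.018,"ax": 0,"ay": 0,"az": 0},
    {"hand": 30,"x": 0,"y": 0,"z": 0.018,"ax": 0,"ay": 0,"az": 0}
  ]
}}

```text
t: 6.35
tool_pos: [0.5129, 0.367, 0.2408]
orientation: [-0.146, -3.137, 0.001]
force: [0.4, 0.9, -0.4]
opening: 0.0338
gripper_force: 15.0
```

```bash
python3 p.py
```

```text
t 6.35 p [0.5129 0.367  0.2408] th 3.0488 zax [-0.001 -0.    -1.   ] F [ 0.4   0.85 -0.41] op 0.0338 gf 15.0 q6 -0.94
```

Emit:
{"name": "carry_out", "arguments": {
  "targets": [
    {"hand": 30,"x": 0,"y": 0,"z": 0.0015,"ax": 0,"ay": 0,"az": 0},
    {"hand": 30,"x": 0,"y": 0,"z": 0.0015,"ax": 0,"ay": 0,"az": 0},
    {"hand": 65,"x": 0,"y": 0,"z": 0,"ax": 0,"ay": 0,"az": 0},
    {"hand": 65,"x": 0,"y": 0,"z": 0,"ax": 0,"ay": 0,"az": 0},
    {"hand": 65,"x": 0,"y": 0,"z": -0.02,"ax": 0,"ay": 0,"az": 0},
    {"hand": 65,"x": 0,"y": 0,"z": -0.08,"ax": 0,"ay": 0,"az": 0}
  ]
}}

```text
t: 7.1
tool_pos: [0.5118, 0.3663, 0.3194]
orientation: [-0.145, -3.132, 0.007]
force: [1.1, 0.2, 0.4]
opening: 0.0598
gripper_force: 0.0
```

```bash
python3 p.py .3855,.2515,.32,1.332 .3855,.2515,.28,1.332
```

```text
t 7.1 p [0.5118 0.3663 0.3194] th 3.0488 zax [-0.006 -0.004 -1.   ] F [1.09 0.19 0.44] op 0.0598 gf 0.0 q6 -0.94
.3855,.2515,.32,1.332 -> [ 0.1151 -0.126   0.0006] az 1.717
.3855,.2515,.28,1.332 -> [ 0.1148 -0.1258  0.0406] az 1.717
```

Emit:
{"name": "carry_out", "arguments": {
  "targets": [
    {"hand": 65,"x": 0.03,"y": -0.03,"z": -0.02,"ax": 0,"ay": 0,"az": 0.18},
    {"hand": 65,"x": 0.075,"y": -0.08,"z": -0.02,"ax": 0,"ay": 0,"az": 0.36},
    {"hand": 65,"x": 0.115,"y": -0.126,"z": -0.01,"ax": 0,"ay": 0,"az": 0.54},
    {"hand": 65,"x": 0.115,"y": -0.126,"z": 0,"ax": 0,"ay": 0,"az": 0.72},
    {"hand": 65,"x": 0.115,"y": -0.126,"z": 0,"ax": 0,"ay": 0,"az": 0.9},
    {"hand": 65,"x": 0.115,"y": -0.126,"z": 0,"ax": 0,"ay": 0,"az": 1.08},
    {"hand": 65,"x": 0.115,"y": -0.126,"z": 0,"ax": 0,"ay": 0,"az": 1.26},
    {"hand": 65,"x": 0.115,"y": -0.126,"z": 0,"ax": 0,"ay": 0,"az": 1.44}
  ]
}}

```text
t: 8.1
tool_pos: [0.387, 0.2524, 0.3233]
orientation: [2.185, 2.256, 0.003]
force: [1.1, 0.4, 0.1]
opening: 0.0603
gripper_force: 0.0
```

```bash
python3 p.py .3855,.2515,.28,1.332 .3855,.2515,.229,1.332
python3 - <<'E'
from fit import *
im,W=cloud('side')
for c in((.5146,.3676),(.395,.2946),(.3852,.2524)): print(c,fit(im,W,c,.055 if c[0]>.5 else .044,.072 if c[0]>.5 else .061))
m=(np.hypot(W[...,0]-.5146,W[...,1]-.3676)<.012);print(np.nanpercentile(W[m][:,2],[50,90,98]))
E
```

```text
t 8.1 p [0.387  0.2524 0.3233] th 1.6029 zax [ 0.002  0.001 -1.   ] F [1.06 0.36 0.06] op 0.0603 gf 0.0 q6 0.43
.3855,.2515,.28,1.332 -> [-0.0009 -0.0016  0.0433] az 0.271
.3855,.2515,.229,1.332 -> [-0.0009 -0.0017  0.0943] az 0.271
(0.5146, 0.3676) (array([0.51652658, 0.36734141]), 67)
(0.395, 0.2946) (array([0.39745291, 0.29414265]), 64)
(0.3852, 0.2524) (array([0.38632152, 0.25094778]), 64)
[0.07750878 0.07994823 0.08078931]
```

```bash
python3 p.py .384,.251,.28,1.332 .384,.251,.2295,1.332
```

```text
t 8.15 p [0.3871 0.2524 0.3233] th 1.5936 zax [ 0.002  0.001 -1.   ] F [0.82 0.26 0.91] op 0.0603 gf 0.0 q6 0.44
.384,.251,.28,1.332 -> [-0.0013 -0.0032  0.0433] az 0.262
.384,.251,.2295,1.332 -> [-0.0014 -0.0033  0.0938] az 0.262
```

Emit:
{"name": "carry_out", "arguments": {
  "targets": [
    {"hand": 65,"x": -0.0013,"y": -0.0032,"z": 0.02,"ax": 0,"ay": 0,"az": 0.18},
    {"hand": 65,"x": -0.0013,"y": -0.0032,"z": 0.043,"ax": 0,"ay": 0,"az": 0.262},
    {"hand": 65,"x": -0.0013,"y": -0.0032,"z": 0.043,"ax": 0,"ay": 0,"az": 0.262},
    {"hand": 65,"x": -0.0013,"y": -0.0032,"z": 0.07,"ax": 0,"ay": 0,"az": 0.262},
    {"hand": 65,"x": -0.0013,"y": -0.0032,"z": 0.094,"ax": 0,"ay": 0,"az": 0.262},
    {"hand": 65,"x": -0.0013,"y": -0.0032,"z": 0.094,"ax": 0,"ay": 0,"az": 0.262},
    {"hand": 65,"x": -0.0013,"y": -0.0032,"z": 0.094,"ax": 0,"ay": 0,"az": 0.262}
  ]
}}

```text
t: 9.02
tool_pos: [0.3844, 0.2512, 0.2295]
orientation: [2.454, 1.961, 0.003]
force: [-0.9, -1.2, 0.8]
opening: 0.0605
gripper_force: 0.0
```

```bash
python3 p.py .384,.251,.2295,1.332
```

```text
t 9.03 p [0.3844 0.2512 0.2295] th 1.3484 zax [ 0.002  0.001 -1.   ] F [-0.94 -1.22  0.81] op 0.0605 gf 0.0 q6 0.69
.384,.251,.2295,1.332 -> [-0.0003 -0.0004 -0.    ] az 0.016
```

Close, then lift and carry over in the following call.

Emit:
{"name": "carry_out", "arguments": {
  "targets": [
    {"hand": 30,"x": 0,"y": 0,"z": 0,"ax": 0,"ay": 0,"az": 0},
    {"hand": 30,"x": 0,"y": 0,"z": 0,"ax": 0,"ay": 0,"az": 0},
    {"hand": 30,"x": 0,"y": 0,"z": 0,"ax": 0,"ay": 0,"az": 0},
    {"hand": 30,"x": 0,"y": 0,"z": 0,"ax": 0,"ay": 0,"az": 0},
    {"hand": 30,"x": 0,"y": 0,"z": -0.04,"ax": 0,"ay": 0,"az": 0},
    {"hand": 30,"x": 0,"y": 0,"z": -0.1,"ax": 0,"ay": 0,"az": 0}
  ]
}}

```text
t: 9.78
tool_pos: [0.3827, 0.2503, 0.3265]
orientation: [-2.455, -1.959, 0.008]
force: [0.2, -0.3, -0.3]
opening: 0.0331
gripper_force: 14.9
```

```bash
python3 p.py .5044,.2735,.325,3.047
```

```text
t 9.78 p [0.3827 0.2503 0.3265] th 1.3468 zax [-0.005 -0.002 -1.   ] F [ 0.2  -0.33 -0.34] op 0.0331 gf 14.9 q6 0.69
.5044,.2735,.325,3.047 -> [0.0497 0.1135 0.0009] az -1.7
```

Emit:
{"name": "carry_out", "arguments": {
  "targets": [
    {"hand": 30,"x": 0.01,"y": 0.04,"z": -0.01,"ax": 0,"ay": 0,"az": -0.18},
    {"hand": 30,"x": 0.03,"y": 0.09,"z": -0.01,"ax": 0,"ay": 0,"az": -0.36},
    {"hand": 30,"x": 0.05,"y": 0.113,"z": -0.005,"ax": 0,"ay": 0,"az": -0.54},
    {"hand": 30,"x": 0.05,"y": 0.113,"z": 0,"ax": 0,"ay": 0,"az": -0.72},
    {"hand": 30,"x": 0.05,"y": 0.113,"z": 0,"ax": 0,"ay": 0,"az": -0.9},
    {"hand": 30,"x": 0.05,"y": 0.113,"z": 0,"ax": 0,"ay": 0,"az": -1.08},
    {"hand": 30,"x": 0.05,"y": 0.113,"z": 0,"ax": 0,"ay": 0,"az": -1.26},
    {"hand": 30,"x": 0.05,"y": 0.113,"z": 0,"ax": 0,"ay": 0,"az": -1.44}
  ]
}}

```text
t: 10.78
tool_pos: [0.5049, 0.2744, 0.3272]
orientation: [-0.545, -3.093, 0.001]
force: [-0.1, -1.2, -0.9]
opening: 0.0339
gripper_force: 14.9
```

```bash
python3 p.py .5044,.2735,.285,3.047
```

```text
t 10.78 p [0.5049 0.2744 0.3272] th 2.7928 zax [-0.001 -0.    -1.   ] F [-0.11 -1.2  -0.92] op 0.0339 gf 14.9 q6 -0.81
.5044,.2735,.285,3.047 -> [ 0.0001 -0.001   0.0422] az -0.254
```

Emit:
{"name": "carry_out", "arguments": {
  "targets": [
    {"hand": 30,"x": 0,"y": -0.001,"z": 0.015,"ax": 0,"ay": 0,"az": -0.18},
    {"hand": 30,"x": 0,"y": -0.001,"z": 0.03,"ax": 0,"ay": 0,"az": -0.254},
    {"hand": 30,"x": 0,"y": -0.001,"z": 0.042,"ax": 0,"ay": 0,"az": -0.254},
    {"hand": 30,"x": 0,"y": -0.001,"z": 0.042,"ax": 0,"ay": 0,"az": -0.254},
    {"hand": 30,"x": 0,"y": -0.001,"z": 0.042,"ax": 0,"ay": 0,"az": -0.254}
  ]
}}

```text
t: 11.4
tool_pos: [0.5048, 0.2737, 0.2861]
orientation: [0.16, 3.137, 0.0]
force: [-0.9, 0.6, -0.5]
opening: 0.034
gripper_force: 14.9
```

```bash
python3 - <<'E'
from fit import *
im,W=cloud('side');T=read_state()['tool_pos'];print(T,'held',fit(im,W,T[:2]+[.003,0],T[2]-.185,T[2]-.169))
c=(.5165,.3673);print('left',fit(im,W,c,.055,.072))
for c in((.5165,.3673),(.5521,.3639)):
  m=(np.hypot(W[...,0]-c[0]-.002,W[...,1]-c[1])<.01)&(W[...,2]<.1);print(np.nanpercentile(W[m][:,2],[20,50,80]))
cv2.imwrite('pics/s3.png',cv2.resize(im[180:270,240:350],None,fx=5,fy=5,interpolation=cv2.INTER_CUBIC))
E
python3 p.py .5044,.2735,.26,3.047
```

```text
[0.50493461 0.2736717  0.28638432] held (array([0.50747905, 0.27420339]), 73)
left (array([0.51683804, 0.36747928]), 65)
[0.07625391 0.07763823 0.07910109]
[0.07651624 0.07816802 0.079356  ]
t 11.45 p [0.5049 0.2737 0.2864] th 3.04 zax [ 0.001  0.    -1.   ] F [ 0.05 -0.3   0.43] op 0.0337 gf 14.9 q6 -1.06
.5044,.2735,.26,3.047 -> [ 0.0005 -0.0002  0.0264] az -0.007
```

View pics/s3.png

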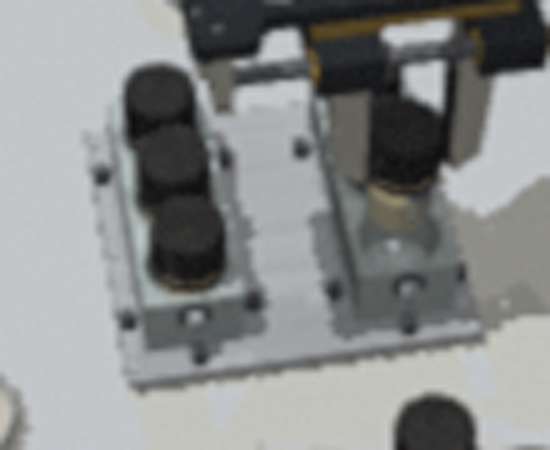

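The picture shows the left carrier with three vials at equal cap height, at crop (160,95), (172,160) and (187,240). The held vial is over the right bore at (405,230), so I can descend.

Emit:
{"name": "carry_out", "arguments": {
  "targets": [
    {"hand": 30,"x": 0,"y": 0,"z": 0.01,"ax": 0,"ay": 0,"az": -0.007},
    {"hand": 30,"x": 0,"y": 0,"z": 0.02,"ax": 0,"ay": 0,"az": -0.007},
    {"hand": 30,"x": 0,"y": 0,"z": 0.026,"ax": 0,"ay": 0,"az": -0.007},
    {"hand": 30,"x": 0,"y": 0,"z": 0.026,"ax": 0,"ay": 0,"az": -0.007}
  ]
}}

```text
t: 11.95
tool_pos: [0.5043, 0.2734, 0.2586]
orientation: [-0.147, -3.136, 0.001]
force: [-0.8, 0.5, -1.2]
opening: 0.0337
gripper_force: 14.9
```

```bash
python3 p.py .5044,.2735,.2408,3.047
```

```text
t 11.95 p [0.5043 0.2734 0.2586] th 3.0477 zax [-0.002 -0.001 -1.   ] F [-0.77  0.46 -1.2 ] op 0.0337 gf 14.9 q6 -1.07
.5044,.2735,.2408,3.047 -> [-0.0002  0.0001  0.0178] az 0.001
```

Inside the bore with no force; push home, let go and rise.

Emit:
{"name": "carry_out", "arguments": {
  "targets": [
    {"hand": 30,"x": 0,"y": 0,"z": 0.01,"ax": 0,"ay": 0,"az": 0},
    {"hand": 30,"x": 0,"y": 0,"z": 0.019,"ax": 0,"ay": 0,"az": 0},
    {"hand": 30,"x": 0,"y": 0,"z": 0.019,"ax": 0,"ay": 0,"az": 0},
    {"hand": 65,"x": 0,"y": 0,"z": 0.018,"ax": 0,"ay": 0,"az": 0},
    {"hand": 65,"x": 0,"y": 0,"z": 0.018,"ax": 0,"ay": 0,"az": 0},
    {"hand": 65,"x": 0,"y": 0,"z": 0,"ax": 0,"ay": 0,"az": 0},
    {"hand": 80,"x": 0,"y": 0,"z": -0.05,"ax": 0,"ay": 0,"az": 0}
  ]
}}

```text
t: 12.82
tool_pos: [0.5035, 0.2731, 0.3086]
orientation: [-0.147, -3.133, 0.004]
force: [0.2, -0.0, -0.0]
opening: 0.0661
gripper_force: 0.0
```

```bash
python3 - <<'E'
from fit import *
im,W=cloud('side')
for c in((.508,.2738),(.5165,.3673)):
  print(fit(im,W,c,.055,.072))
  m=(np.hypot(W[...,0]-c[0]-.002,W[...,1]-c[1])<.01)&(W[...,2]<.1);print(np.nanpercentile(W[m][:,2],[20,50,80]))
E
python3 p.py .543,.270,.28,3.047 .543,.270,.211,3.047
```

```text
(array([0.50737015, 0.2741506 ]), 68)
[0.07669486 0.07774996 0.07948226]
(array([0.51678766, 0.36778623]), 67)
[0.07606038 0.07776795 0.07897645]
t 12.88 p [0.5061 0.2743 0.3188] th 3.0479 zax [ 0.007  0.003 -1.   ] F [3.34 2.03 5.63] op 0.07 gf 0.0 q6 -1.07
.543,.270,.28,3.047 -> [-0.0368 -0.0009  0.039 ] az 0.001
.543,.270,.211,3.047 -> [-0.0364 -0.0012  0.108 ] az 0.001
```

Emit:
{"name": "carry_out", "arguments": {
  "targets": [
    {"hand": 80,"x": -0.0368,"y": -0.001,"z": 0.01,"ax": 0,"ay": 0,"az": 0},
    {"hand": 80,"x": -0.0368,"y": -0.001,"z": 0.05,"ax": 0,"ay": 0,"az": 0},
    {"hand": 80,"x": -0.0368,"y": -0.001,"z": 0.09,"ax": 0,"ay": 0,"az": 0},
    {"hand": 80,"x": -0.0368,"y": -0.001,"z": 0.09,"ax": 0,"ay": 0,"az": 0}
  ]
}}

```text
t: 13.38
tool_pos: [0.5398, 0.2685, 0.2172]
orientation: [-0.147, -3.133, 0.004]
force: [0.7, 0.4, 0.1]
opening: 0.0745
gripper_force: 0.0
```

```bash
python3 p.py .5424,.270,.2105,3.047
```

```text
t 13.38 p [0.5398 0.2685 0.2172] th 3.0477 zax [-0.006 -0.002 -1.   ] F [0.7  0.39 0.1 ] op 0.0745 gf 0.0 q6 -1.1
.5424,.270,.2105,3.047 -> [-0.0025  0.0018  0.0067] az 0.001
```

Emit:
{"name": "carry_out", "arguments": {
  "targets": [
    {"hand": 80,"x": -0.0015,"y": 0.001,"z": 0.008,"ax": 0,"ay": 0,"az": 0},
    {"hand": 80,"x": -0.0015,"y": 0.001,"z": 0.008,"ax": 0,"ay": 0,"az": 0},
    {"hand": 40,"x": -0.0015,"y": 0.001,"z": 0.008,"ax": 0,"ay": 0,"az": 0},
    {"hand": 40,"x": -0.0015,"y": 0.001,"z": 0.008,"ax": 0,"ay": 0,"az": 0},
    {"hand": 40,"x": -0.0015,"y": 0.001,"z": 0.008,"ax": 0,"ay": 0,"az": 0},
    {"hand": 40,"x": -0.0015,"y": 0.001,"z": 0.008,"ax": 0,"ay": 0,"az": 0}
  ],
  "newtons": 40
}}

```text
t: 14.12
tool_pos: [0.5428, 0.2697, 0.2119]
orientation: [0.147, 3.138, -0.001]
force: [-1.0, -2.2, 3.1]
opening: 0.044
gripper_force: 40.0
```

```bash
python3 p.py
```

```text
t 14.12 p [0.5428 0.2697 0.2119] th 3.0478 zax [ 0.    -0.001 -1.   ] F [-0.96 -2.24  3.06] op 0.044 gf 40.0 q6 -1.1
```

Lift gently by 40 mm and hold still to weigh.

Emit:
{"name": "carry_out", "arguments": {
  "targets": [
    {"hand": 40,"x": 0,"y": 0,"z": -0.015,"ax": 0,"ay": 0,"az": 0},
    {"hand": 40,"x": 0,"y": 0,"z": -0.03,"ax": 0,"ay": 0,"az": 0},
    {"hand": 40,"x": 0,"y": 0,"z": -0.04,"ax": 0,"ay": 0,"az": 0},
    {"hand": 40,"x": 0,"y": 0,"z": -0.04,"ax": 0,"ay": 0,"az": 0},
    {"hand": 40,"x": 0,"y": 0,"z": -0.04,"ax": 0,"ay": 0,"az": 0},
    {"hand": 40,"x": 0,"y": 0,"z": -0.04,"ax": 0,"ay": 0,"az": 0},
    {"hand": 40,"x": 0,"y": 0,"z": -0.04,"ax": 0,"ay": 0,"az": 0}
  ]
}}

```text
t: 15.0
tool_pos: [0.5426, 0.2699, 0.251]
orientation: [-0.147, -3.137, 0.001]
force: [-0.3, 0.1, -6.5]
opening: 0.0438
gripper_force: 40.0
```

```bash
python3 - <<'E'
from h import *
for i in range(8):
    im,W=cloud('side');s=read_state();print(s['t'],s['force'].round(2),s['wrist_torque'].round(2))
cv2.imwrite('pics/s4.png',cv2.resize(im[150:300,220:380],None,fx=4,fy=4,interpolation=cv2.INTER_CUBIC))
E
python3 p.py
```

```text
15.05 [-0.59 -0.8  -5.59] [-0.02 -0.17 -0.01]
15.1 [ 0.59 -0.25 -6.33] [ 0.12 -0.11 -0.  ]
15.15 [ 0.33 -0.33 -6.7 ] [ 0.06 -0.18  0.01]
15.2 [ 0.35  0.56 -5.64] [ 0.04 -0.12  0.07]
15.25 [ 0.23  0.1  -6.25] [ 0.03 -0.15  0.  ]
15.3 [-0.04 -0.46 -5.89] [ 0.05 -0.17 -0.02]
15.35 [-0.17 -0.15 -7.29] [ 0.04 -0.16  0.01]
15.4 [-0.64 -0.64 -6.04] [ 0.03 -0.18 -0.03]
t 15.4 p [0.5428 0.27   0.2517] th 3.0478 zax [ 0.  0. -1.] F [-0.64 -0.64 -6.04] op 0.0439 gf 40.0 q6 -1.1
```

View pics/s4.png

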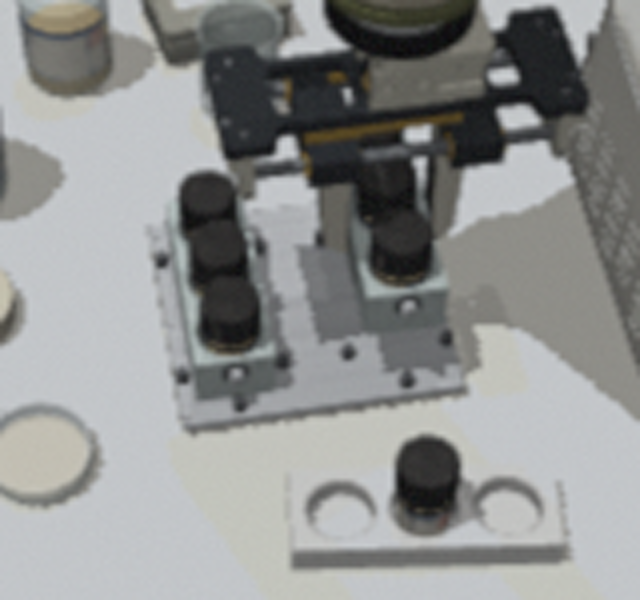

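The picture shows the right carrier held level at crop (400,290) and the left one in its nest, with the third vial in the middle hole of the holder at (428,485). The right one weighs about 6.2 N, so it looks like the heavier; I'll put it back and feel the left.

Emit:
{"name": "carry_out", "arguments": {
  "targets": [
    {"hand": 40,"x": 0,"y": 0,"z": 0.015,"ax": 0,"ay": 0,"az": 0},
    {"hand": 40,"x": 0,"y": 0,"z": 0.028,"ax": 0,"ay": 0,"az": 0},
    {"hand": 40,"x": 0,"y": 0,"z": 0.036,"ax": 0,"ay": 0,"az": 0},
    {"hand": 40,"x": 0,"y": 0,"z": 0.04,"ax": 0,"ay": 0,"az": 0},
    {"hand": 40,"x": 0,"y": 0,"z": 0.04,"ax": 0,"ay": 0,"az": 0},
    {"hand": 40,"x": 0,"y": 0,"z": 0.04,"ax": 0,"ay": 0,"az": 0}
  ]
}}

```text
t: 16.15
tool_pos: [0.5429, 0.27, 0.2119]
orientation: [0.147, 3.138, 0.0]
force: [-2.4, -0.6, -1.2]
opening: 0.0437
gripper_force: 40.0
```

```bash
python3 p.py
```

```text
t 16.15 p [0.5429 0.27   0.2119] th 3.0478 zax [ 0.  0. -1.] F [-2.37 -0.57 -1.22] op 0.0437 gf 40.0 q6 -1.1
```

Emit:
{"name": "carry_out", "arguments": {
  "targets": [
    {"hand": 80,"x": 0,"y": 0,"z": 0,"ax": 0,"ay": 0,"az": 0},
    {"hand": 80,"x": 0,"y": 0,"z": 0,"ax": 0,"ay": 0,"az": 0},
    {"hand": 80,"x": 0,"y": 0,"z": 0,"ax": 0,"ay": 0,"az": 0},
    {"hand": 80,"x": 0,"y": 0,"z": -0.03,"ax": 0,"ay": 0,"az": 0},
    {"hand": 80,"x": 0,"y": 0,"z": -0.08,"ax": 0,"ay": 0,"az": 0},
    {"hand": 80,"x": 0,"y": 0,"z": -0.08,"ax": 0,"ay": 0,"az": 0}
  ]
}}

```text
t: 16.9
tool_pos: [0.5447, 0.2708, 0.2974]
orientation: [0.147, 3.129, 0.006]
force: [0.2, -1.0, 0.8]
opening: 0.0745
gripper_force: 0.0
```

```bash
python3 p.py .5510,.3634,.28,3.047 .5510,.3634,.2115,3.047; python3 - <<'E'
from fit import *
im,W=cloud('side')
print(fit(im,W,(.508,.2738),.055,.072),fit(im,W,(.5168,.3675),.055,.072))
m=(np.hypot(W[...,0]-.51,W[...,1]-.2738)<.01)&(W[...,2]<.1);print(np.nanpercentile(W[m][:,2],[20,50,80]))
E
```

```text
t 16.9 p [0.5447 0.2708 0.2974] th 3.0478 zax [ 0.009  0.004 -1.   ] F [ 0.24 -1.03  0.85] op 0.0745 gf 0.0 q6 -1.1
.5510,.3634,.28,3.047 -> [0.0026 0.0927 0.0178] az 0.001
.5510,.3634,.2115,3.047 -> [0.0032 0.0924 0.0863] az 0.001
(array([0.50746839, 0.27535825]), 68) (array([0.51667958, 0.36760343]), 69)
[0.07612105 0.077608   0.0790812 ]
```

Emit:
{"name": "carry_out", "arguments": {
  "targets": [
    {"hand": 80,"x": 0,"y": 0.045,"z": 0,"ax": 0,"ay": 0,"az": 0},
    {"hand": 80,"x": 0.0007,"y": 0.0937,"z": 0,"ax": 0,"ay": 0,"az": 0},
    {"hand": 80,"x": 0.0007,"y": 0.0937,"z": 0,"ax": 0,"ay": 0,"az": 0},
    {"hand": 80,"x": 0.0007,"y": 0.0937,"z": 0.03,"ax": 0,"ay": 0,"az": 0},
    {"hand": 80,"x": 0.0007,"y": 0.0937,"z": 0.065,"ax": 0,"ay": 0,"az": 0},
    {"hand": 80,"x": 0.0007,"y": 0.0937,"z": 0.08,"ax": 0,"ay": 0,"az": 0},
    {"hand": 80,"x": 0.0007,"y": 0.0937,"z": 0.08,"ax": 0,"ay": 0,"az": 0},
    {"hand": 80,"x": 0.0007,"y": 0.0937,"z": 0.08,"ax": 0,"ay": 0,"az": 0}
  ]
}}

```text
t: 17.95
tool_pos: [0.5515, 0.3634, 0.2131]
orientation: [0.148, 3.137, 0.001]
force: [-0.2, -0.1, 0.5]
opening: 0.0745
gripper_force: 0.0
```

```bash
python3 p.py
```

```text
t 17.95 p [0.5515 0.3634 0.2131] th 3.0476 zax [ 0.002  0.001 -1.   ] F [-0.18 -0.14  0.52] op 0.0745 gf 0.0 q6 -0.97
```

Emit:
{"name": "carry_out", "arguments": {
  "targets": [
    {"hand": 40,"x": 0,"y": 0,"z": 0.001,"ax": 0,"ay": 0,"az": 0},
    {"hand": 40,"x": 0,"y": 0,"z": 0.001,"ax": 0,"ay": 0,"az": 0},
    {"hand": 40,"x": 0,"y": 0,"z": 0.001,"ax": 0,"ay": 0,"az": 0},
    {"hand": 40,"x": 0,"y": 0,"z": 0.001,"ax": 0,"ay": 0,"az": 0},
    {"hand": 40,"x": 0,"y": 0,"z": 0.001,"ax": 0,"ay": 0,"az": 0}
  ],
  "newtons": 40
}}

```text
t: 18.58
tool_pos: [0.551, 0.3634, 0.211]
orientation: [0.147, 3.138, 0.0]
force: [0.1, -0.3, 3.1]
opening: 0.0439
gripper_force: 40.0
```

Emit:
{"name": "carry_out", "arguments": {
  "targets": [
    {"hand": 40,"x": 0,"y": 0,"z": -0.015,"ax": 0,"ay": 0,"az": 0},
    {"hand": 40,"x": 0,"y": 0,"z": -0.03,"ax": 0,"ay": 0,"az": 0},
    {"hand": 40,"x": 0,"y": 0,"z": -0.04,"ax": 0,"ay": 0,"az": 0},
    {"hand": 40,"x": 0,"y": 0,"z": -0.04,"ax": 0,"ay": 0,"az": 0},
    {"hand": 40,"x": 0,"y": 0,"z": -0.04,"ax": 0,"ay": 0,"az": 0},
    {"hand": 40,"x": 0,"y": 0,"z": -0.04,"ax": 0,"ay": 0,"az": 0},
    {"hand": 40,"x": 0,"y": 0,"z": -0.04,"ax": 0,"ay": 0,"az": 0}
  ]
}}

```text
t: 19.45
tool_pos: [0.5506, 0.3632, 0.25]
orientation: [-0.147, -3.137, 0.001]
force: [0.2, 0.1, -4.8]
opening: 0.0442
gripper_force: 40.0
```

```bash
python3 - <<'E'
from h import *
F=[]
for i in range(8):
    im,W=cloud('side');s=read_state();F.append(s['force'])
print(s['t'],np.array(F).round(2)[:,2],np.mean(F,0),s['wrist_torque'])
cv2.imwrite('pics/s5.png',cv2.resize(im[150:300,220:380],None,fx=4,fy=4,interpolation=cv2.INTER_CUBIC))
E
python3 p.py
```

```text
19.85 [-4.77 -3.67 -4.3  -4.88 -3.63 -4.45 -3.81 -3.6 ] [-0.13138324  0.01531765 -4.13939642] [ 0.03071618 -0.1471987  -0.013445  ]
t 19.85 p [0.5509 0.3633 0.2507] th 3.0478 zax [ 0.  0. -1.] F [-0.03 -0.04 -3.6 ] op 0.044 gf 40.0 q6 -0.97
```

View pics/s5.png

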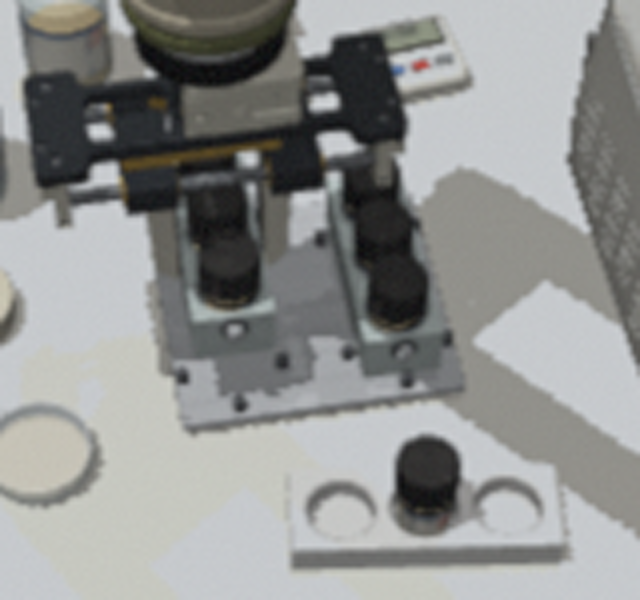

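The left carrier is held level at crop (230,310), with the right one seated in its nest at (395,340). Left weighs 4.1 N and right 6.2 N, so right is heavier; I'll put the left one back.

Emit:
{"name": "carry_out", "arguments": {
  "targets": [
    {"hand": 40,"x": 0,"y": 0,"z": 0.015,"ax": 0,"ay": 0,"az": 0},
    {"hand": 40,"x": 0,"y": 0,"z": 0.028,"ax": 0,"ay": 0,"az": 0},
    {"hand": 40,"x": 0,"y": 0,"z": 0.036,"ax": 0,"ay": 0,"az": 0},
    {"hand": 40,"x": 0,"y": 0,"z": 0.04,"ax": 0,"ay": 0,"az": 0},
    {"hand": 40,"x": 0,"y": 0,"z": 0.04,"ax": 0,"ay": 0,"az": 0},
    {"hand": 40,"x": 0,"y": 0,"z": 0.04,"ax": 0,"ay": 0,"az": 0}
  ]
}}

```text
t: 20.6
tool_pos: [0.5509, 0.3634, 0.211]
orientation: [0.147, 3.138, 0.0]
force: [-1.4, -1.0, 1.4]
opening: 0.0437
gripper_force: 40.0
```

```bash
python3 p.py
```

```text
t 20.6 p [0.5509 0.3634 0.211 ] th 3.0479 zax [ 0.  0. -1.] F [-1.42 -0.97  1.37] op 0.0437 gf 40.0 q6 -0.97
```

Emit:
{"name": "carry_out", "arguments": {
  "targets": [
    {"hand": 80,"x": 0,"y": 0,"z": 0,"ax": 0,"ay": 0,"az": 0},
    {"hand": 80,"x": 0,"y": 0,"z": 0,"ax": 0,"ay": 0,"az": 0},
    {"hand": 80,"x": 0,"y": 0,"z": 0,"ax": 0,"ay": 0,"az": 0},
    {"hand": 80,"x": 0,"y": 0,"z": -0.03,"ax": 0,"ay": 0,"az": 0},
    {"hand": 80,"x": 0,"y": 0,"z": -0.08,"ax": 0,"ay": 0,"az": 0},
    {"hand": 80,"x": 0,"y": 0,"z": -0.08,"ax": 0,"ay": 0,"az": 0},
    {"hand": 80,"x": -0.0007,"y": -0.05,"z": -0.08,"ax": 0,"ay": 0,"az": 0},
    {"hand": 80,"x": -0.0007,"y": -0.0937,"z": -0.08,"ax": 0,"ay": 0,"az": 0}
  ]
}}

```text
t: 21.6
tool_pos: [0.5424, 0.269, 0.2899]
orientation: [-0.146, -3.138, 0.001]
force: [0.3, -1.1, 0.6]
opening: 0.074
gripper_force: 0.0
```

```bash
python3 - <<'E'
from fit import *
im,W=cloud('side')
print(fit(im,W,(.508,.2738),.055,.072),fit(im,W,(.5168,.3675),.055,.072))
m=(np.hypot(W[...,0]-.5185,W[...,1]-.3673)<.01)&(W[...,2]<.1);print(np.nanpercentile(W[m][:,2],[20,50,80]))
E
python3 p.py .5428,.27,.28,3.047
```

```text
(array([0.50771821, 0.2754542 ]), 68) (array([0.51701559, 0.36740288]), 74)
[0.07628953 0.07774787 0.07909481]
t 21.65 p [0.5423 0.2646 0.2893] th 3.0466 zax [-0.002 -0.004 -1.   ] F [ 3.35 -0.99 -0.99] op 0.0744 gf 0.0 q6 -1.11
.5428,.27,.28,3.047 -> [0.     0.0054 0.0093] az -0.0
```

Emit:
{"name": "carry_out", "arguments": {
  "targets": [
    {"hand": 80,"x": 0,"y": 0.0005,"z": 0,"ax": 0,"ay": 0,"az": 0},
    {"hand": 80,"x": 0,"y": 0.0005,"z": 0,"ax": 0,"ay": 0,"az": 0},
    {"hand": 80,"x": 0,"y": 0.0005,"z": 0.03,"ax": 0,"ay": 0,"az": 0},
    {"hand": 80,"x": 0,"y": 0.0005,"z": 0.065,"ax": 0,"ay": 0,"az": 0},
    {"hand": 80,"x": 0,"y": 0.0005,"z": 0.08,"ax": 0,"ay": 0,"az": 0},
    {"hand": 80,"x": 0,"y": 0.0005,"z": 0.08,"ax": 0,"ay": 0,"az": 0},
    {"hand": 80,"x": 0,"y": 0.0005,"z": 0.08,"ax": 0,"ay": 0,"az": 0}
  ]
}}

```text
t: 22.52
tool_pos: [0.5435, 0.2711, 0.2121]
orientation: [0.147, 3.136, 0.001]
force: [0.4, -0.3, 0.2]
opening: 0.0744
gripper_force: 0.0
```

```bash
python3 p.py
```

```text
t 22.52 p [0.5435 0.2711 0.2121] th 3.0482 zax [ 0.002  0.001 -1.   ] F [ 0.39 -0.29  0.21] op 0.0744 gf 0.0 q6 -1.1
```

Emit:
{"name": "carry_out", "arguments": {
  "targets": [
    {"hand": 40,"x": 0,"y": 0,"z": 0,"ax": 0,"ay": 0,"az": 0},
    {"hand": 40,"x": 0,"y": 0,"z": 0,"ax": 0,"ay": 0,"az": 0},
    {"hand": 40,"x": 0,"y": 0,"z": 0,"ax": 0,"ay": 0,"az": 0},
    {"hand": 40,"x": 0,"y": 0,"z": 0,"ax": 0,"ay": 0,"az": 0},
    {"hand": 40,"x": 0,"y": 0,"z": 0,"ax": 0,"ay": 0,"az": 0}
  ],
  "newtons": 45
}}

```text
t: 23.15
tool_pos: [0.543, 0.2703, 0.211]
orientation: [0.148, 3.138, -0.0]
force: [-0.6, -2.6, 4.5]
opening: 0.0441
gripper_force: 45.0
```

Emit:
{"name": "carry_out", "arguments": {
  "targets": [
    {"hand": 40,"x": 0,"y": 0,"z": -0.02,"ax": 0,"ay": 0,"az": 0},
    {"hand": 40,"x": 0,"y": 0,"z": -0.045,"ax": 0,"ay": 0,"az": 0},
    {"hand": 40,"x": 0,"y": 0,"z": -0.07,"ax": 0,"ay": 0,"az": 0},
    {"hand": 40,"x": 0,"y": 0,"z": -0.09,"ax": 0,"ay": 0,"az": 0},
    {"hand": 40,"x": 0,"y": 0,"z": -0.1,"ax": 0,"ay": 0,"az": 0},
    {"hand": 40,"x": 0,"y": 0,"z": -0.1,"ax": 0,"ay": 0,"az": 0},
    {"hand": 40,"x": 0,"y": 0,"z": -0.1,"ax": 0,"ay": 0,"az": 0},
    {"hand": 40,"x": 0,"y": 0,"z": -0.1,"ax": 0,"ay": 0,"az": 0}
  ]
}}

```text
t: 24.15
tool_pos: [0.5424, 0.2703, 0.3093]
orientation: [-0.147, -3.136, 0.001]
force: [-0.2, -0.7, -5.9]
opening: 0.044
gripper_force: 45.0
```

Emit:
{"name": "carry_out", "arguments": {
  "targets": [
    {"hand": 40,"x": 0,"y": 0,"z": 0,"ax": 0,"ay": 0,"az": 0},
    {"hand": 40,"x": 0,"y": 0,"z": 0,"ax": 0,"ay": 0,"az": 0},
    {"hand": 40,"x": 0,"y": 0,"z": 0,"ax": 0,"ay": 0,"az": 0},
    {"hand": 40,"x": 0,"y": 0,"z": 0,"ax": 0,"ay": 0,"az": 0}
  ]
}}

```text
t: 24.65
tool_pos: [0.5428, 0.2705, 0.3107]
orientation: [0.147, 3.138, -0.0]
force: [-0.6, -0.5, -5.3]
opening: 0.0438
gripper_force: 45.0
```

```bash
python3 - <<'E'
from h import *
F=[]
for i in range(6):
    im,W=cloud('side');s=read_state();F.append(s['force'])
print(s['t'],np.mean(F,0),np.abs(s['dq']).max())
cv2.imwrite('pics/s6.png',cv2.resize(im[150:300,220:380],None,fx=4,fy=4,interpolation=cv2.INTER_CUBIC))
E
python3 p.py
```

```text
24.95 [ 0.38475475  0.21627261 -6.477529  ] 0.001808089257326095
t 24.95 p [0.5428 0.2705 0.3107] th 3.0478 zax [ 0.  0. -1.] F [ 0.1   0.45 -6.2 ] op 0.0439 gf 45.0 q6 -1.1
```

View pics/s6.png

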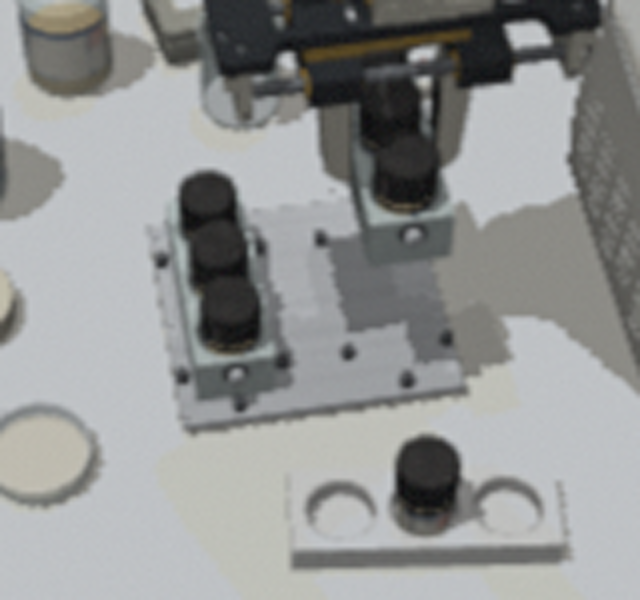

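The right carrier is held level and still about 10 cm above its nest, at crop (405,215). The left one is seated at (225,320) and the third vial is in the holder at (428,485).

```bash
python3 -c "
from plant import robot
print(robot.close_job())"
```

```text
the job is handed in; nothing more can be done
None
```

I handed the job in while holding the heavier right carrier (about 6.3 N) level and still, about 10 cm above its nest; the lighter left one (about 4.1 N) is back in its nest, both hold three vials, and the third vial is still in the holder (no verdict was returned).

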